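# Draw the canister out from under the plant-stand tier and hang it to drain

### The job

First take the wooden brush that lies in front of the square steel canister and lay it wholly inside the white tray. Then slide the canister straight out along the lowest tier until all of it is clear of the tier above, without jamming it against that tier, and only then lift it and gently hang it mouth-down over the leaning peg of the draining rack, pushed on until its bottom rests on the peg's tip. Leave the jar, scoop, tub and bowl where they stand.

Things in the scene. Friction and masses are not known exactly. Their poses are not given: they have to be found in the camera images.
- stand: Fixed three-tier aluminium plant stand. Origin on the table surface below the centre of its lowest tier. Lowest tier: flat disc, 180 mm radius, top face 50 mm above the table (8 mm thick), no rim. Own x points from the open front (towards the robot) to the back. A 9 mm radius post stands at x = +150 mm; the top tier (80 mm radius, underside 272 mm and top 280 mm above the table) is centred at x = +110 mm.
- middle_tier: Middle tier of the stand, fixed to it: flat disc of 120 mm radius that overhangs the back part of the lowest tier. Origin at table height on the disc's vertical axis, 100 mm behind the stand's origin (so its front edge lies 20 mm in front of the stand's origin); underside 118 mm, top face 126 mm above the table (18 mm of free height over the canister).
- canister: Square stainless-steel canister lying on its side on the lowest tier, about 0.2 kg: outside 50 x 50 x 110 mm, walls 3 mm, bottom 4 mm thick, one end open (inside 44 x 44 mm, 106 mm deep). Origin at the centre of the face it lies on; own x along its length from the closed bottom (at -55 mm, towards the robot, 30 to 36 mm of it sticking out from under the middle tier) to the open mouth (at +55 mm, under the middle tier); z up, so its axis is 25 mm above the origin.
- canister_mouth (a point): Centre of the canister's open mouth (axes as the canister).
- canister_floor (a point): Centre of the inside face of the canister's bottom (axes as the canister), 106 mm from the mouth.
- canister_base (a point): Centre of the outside face of the canister's closed bottom (axes as the canister).
- brush: Wooden brush lying bristles up across the front of the lowest tier, about 80 g, 180 mm long. Origin at mid-length on its underside; own x from the tail of the handle (-90 mm) to the end of the head (+90 mm). Handle 18 mm wide and 20 mm thick from x = -90 to +34 mm; head 40 mm wide and 20 mm thick from +30 to +90 mm, with an 18 mm high block of bristles on top (38 mm high in all).
- brush_tail (a point): End of the brush handle, 10 mm above the underside.
- brush_head (a point): Far end of the brush head, 10 mm above the underside.
- tray: Fixed white plastic tray on the table, left or right of the stand: 260 (own x) x 150 (own y) x 25 mm high outside, walls and floor 5 mm. Origin at the centre of its underside.
- rack: Fixed wooden draining rack on the table, on the other side of the stand from the tray: board 150 (own x) x 130 x 20 mm high with one leaning peg. Origin at the centre of its underside; own x points away from the robot side.
- peg: The rack's fixed round wooden peg: 20 mm diameter with a round tip, 140 mm long above its foot. Origin at the foot (on the rack's top face, 40 mm from the rack's origin along the rack's x); own z runs up along the peg, own y is level and the same as the rack's y. The peg leans 35 degrees from vertical towards the rack's -x (towards the robot).
- peg_tip (a point): Tip of the peg, 140 mm along the peg's z from its foot (axes as the peg).
- jar: Bystander: closed glass jar, 56 mm diameter, 90 mm high, standing on one side of the lowest tier. Origin at the centre of its underside.
- scoop: Bystander: small steel scoop, 111 mm long, 45 mm wide, 22 mm high, lying along the stand's x on the other side of the lowest tier. Origin near mid-length on its underside.
- tub: Bystander: plastic tub with clip-on lid, 75 x 80 x 75 mm high, standing at the front edge of the middle tier, just above the canister. Origin at the centre of its underside.
- bowl: Bystander: ceramic bowl, 120 mm wide, 45 mm high, on the top tier. Origin at the centre of its underside.
There are look-alikes about, which are no part of the job. What is shaped like the canister but green or purple is not meant.

How it is judged:
By the outcome, as a careful person would: the job done as asked, in the order asked, and still so for the second after the job is handed in, with the robot touching nothing.
It also fails if it takes over 69 s, if anything falls off the work surface, if the arm or the gripper's body presses on something with over 40 N, if the wrist force passes 120 N, or if a joint passes its speed limit or range.

### The arm

A 7-joint arm with a two-finger parallel gripper is mounted at the origin on the work surface. World frame = base frame: x ahead of the robot, y to its left, z up, the work surface at z = 0. Lengths are in m, angles in rad, forces in N, time in s.
With the tool pointing down it reaches from about 0.4 to 0.85 m from the base axis. Payload 10.4 kg.
Tool frame: the origin (TCP) lies at the very end of the fingers, on their centre line; the grasp point (between the pads) lies 19 mm behind it; z points along the fingers, y is the line along which they close (so a half turn about z gives the same grasp; the last joint's range is limited). The gripper opens to 85 mm and grips with 20 to 120 N. Pads are 22 mm wide; open, the fingers measure 114 mm over their backs; the gripper's body (76 mm by 85 mm) begins 54 mm behind the grasp point. The pads swing forward as they close: fully open they stand 13 mm farther back than shut.
Start: joints at [-1.22, 0.332, -0.065, 1.46, 0.022, 1.35, -0.088], TCP at [0.228, 0.582, 0.231] pointing down, gripper open.
Joint ranges: [-2.6, 2.6], [-0.5, 2.12], [-1.47, 1.34], [0.16, 2.42], [-1.27, 4.41], [0.06, 2.06], [-2.6, 2.6]. Speed limits (rad/s): [2.22, 2.22, 2.79, 2.79, 3.14, 3.14, 3.14].

### API

Orientations are given as a unit quaternion [x, y, z, w].
In Python, from workcell import * gives the robot as it stands.
- The arm moves only by the tool step_arm, never from a script. Its argument "commands" is one flat list of numbers, 7 for each row, row after row: the finger opening in mm, from 0 to 85.4, then the shift along the world's x, y, z as a fraction of full scale, then the turn, a rotation vector about the world's x, y, z as a fraction of full scale. A call has exactly 10 rows; each row is the pose to reach, as a shift and turn from the pose commanded when the call began, turning the shorter way round; what a row does not reach only later rows make up. Full scale, the value 1, is 0.6 m for a shift and pi rad for a turn. A row lasts 1/8 s, in which the tool goes at most 62.5 mm and 10.7 degrees, less where a joint would pass 70% of its speed; a pose out of reach is approached as far as the arm can. A call with a number of a shift or a turn outside -1 to 1 is refused whole. A call with a gripper value outside its range is refused whole. The fingers move at their own pace and stop on an object; "squeeze" is the grip in N (left out, the last holds). Time passes only in rows, so rows that repeat a pose let the fingers close, or fill a call up. It gives the time, the measured TCP pose, the force, the opening and the grip force at its end, in the units of the state.
- get_obs(): the state, without advancing time (a new reading comes with each control period).
- camera(name): name is "scene" or "top"; returns the picture (400x640x3 uint8, red, green, blue); there is no depth.
- camera_params(name): a dict with "mtx" (3x3 intrinsics, pixels), "dist" ([k1, k2, p1, p2, k3] as OpenCV has them; the pictures are not rectified), "extrinsics" (4x4, takes a point from world to camera coordinates). Camera axes: x right, y down, z forward; pixel columns grow to the right and rows downward; lengths in m; the calibration is good to about 2 mm. A picture is of the moment at which its call begins. camera_params takes no time and is no camera call.
- hand_in(): hands the job in; it is judged then, once.
The state is a dict: "clock": time; "joint_pos": joint angles; "joint_velocities": joint speeds; "tau": joint torques, N m; "position": TCP position; "ee_rot": TCP orientation; "ft_force": force on the tool from outside, world axes, zero at the start; "torque": the same for the moment, N m; "grip_width": opening from 0.0 (shut) to 1.0 (fully open); "grasp_force": force on a finger pad.
Only numpy, scipy, OpenCV 4.12 (cv2) and the standard library are available. Lean on these libraries where they do the work, as an engineer would, in place of code of your own. Each camera call takes 0.05 s, during which the arm holds its last target. There are 200 camera calls.

## Working session

There is one attempt and no reset: what is moved stays moved. The work goes in short steps, Python scripts to look and compute and a tool call to move; the robot and the scene stay as the last step left them, time stands still between calls to the robot, and variables do not carry over. Pictures are saved under pics/ and viewed, at most 10 in all, crops included, and the job is handed in when it is done.

Besides the shell and the picture viewer there is one more tool, called after "Request:" as a command line: name --argument value ..., lists and objects as JSON in quotes. step_arm: Moves the arm, as the interface text tells. Its arguments: {"type":"object","properties":{"commands":{"type":"array","items":{"type":"number"}},"squeeze":{"type":"number"}},"required":["commands"]}

```bash
ls; mkdir -p pics; cat > h.py <<'E'
import sys; sys.path.insert(0,'.')
from workcell import *
import numpy as np, cv2
from scipy.spatial.transform import Rotation as R
def ray(cam,uv):
    p=camera_params(cam); uv=np.array(uv,float).reshape(-1,1,2)
    n=cv2.undistortPoints(uv,np.array(p['mtx']),np.array(p['dist'])).reshape(-1,2)
    E=np.array(p['extrinsics']); Rm,t=E[:3,:3],E[:3,3]
    return -Rm.T@t, np.c_[n,np.ones(len(n))]@Rm
def on_z(cam,uv,z):
    c,d=ray(cam,uv); return c+d*((z-c[2])/d[:,2])[:,None]
def proj(cam,X):
    p=camera_params(cam);E=np.array(p['extrinsics'])
    return cv2.projectPoints(np.array(X,float).reshape(-1,1,3),cv2.Rodrigues(E[:3,:3])[0],E[:3,3],np.array(p['mtx']),np.array(p['dist']))[0].reshape(-1,2)
def shot(cam):
    im=np.array(camera(cam))[:,:,::-1].copy(); return im
E
python3 - <<'E'
from h import *
for c in('scene','top'):
    im=shot(c); cv2.imwrite(f'pics/{c}0.png',im)
    p=camera_params(c);E=np.array(p['extrinsics']);print(c,-E[:3,:3].T@E[:3,3],E[2,:3],p['mtx'])
o=get_obs();print(o['clock'],o['position'],o['ee_rot'],o['grip_width'])
E
```

```text
pics
scene [ 0.74287138 -0.65296438  1.11504719] [-0.08300704  0.55796742 -0.82570103] [[467.76031969   0.         325.3868513 ]
 [  0.         467.76031969 194.63558299]
 [  0.           0.           1.        ]]
top [0.57278459 0.0078196  1.08499717] [ 0.07396182 -0.00839486 -0.99722574] [[404.58529504   0.         321.75232133]
 [  0.         404.58529504 197.55856817]
 [  0.           0.           1.        ]]
0.1 [0.22813137 0.58151786 0.23057863] [ 1.85820018e-01  9.82583585e-01 -6.41700198e-04 -8.13947929e-05] 1.000630508288
```

View pics/scene0.png

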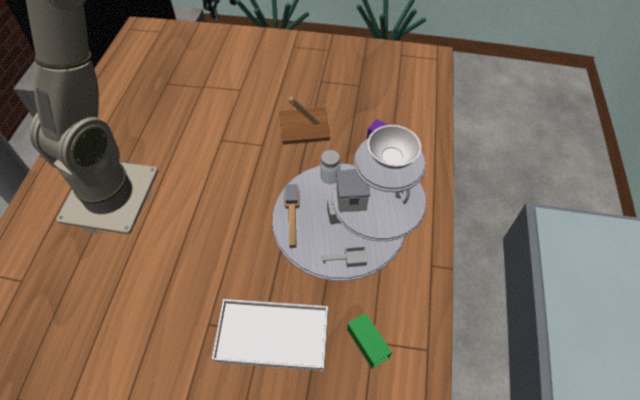

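View pics/top0.png

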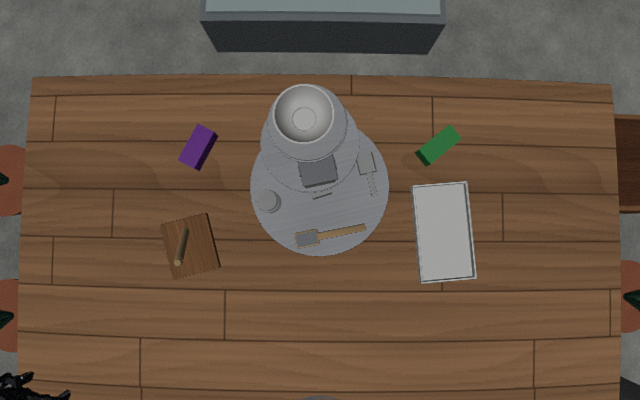

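The scene picture shows the brush at about (292,215), the steel canister poking out below the tub at about (333,212), and the tray at (272,334). The rack is at (305,122), with the peg tip near (292,99). The top picture shows the brush at (330,235), the canister end at (322,195), the tray at (444,232), and the rack at (190,245). The canister candidates are the steel one at scene (333,212), green at (369,340), and purple at (377,128). Only the steel one lies under the middle tier, behind the brush. I'll confirm this in an enlarged crop.

```bash
python3 - <<'E'
from h import *
a=cv2.imread('pics/scene0.png')[140:280,265:435]; b=cv2.imread('pics/top0.png')[140:260,240:400]; c=cv2.imread('pics/top0.png')[200:290,150:230];d=cv2.imread('pics/scene0.png')[85:150,270:340]
f=lambda i,s:cv2.resize(i,None,fx=s,fy=s,interpolation=cv2.INTER_CUBIC)
out=np.zeros((600,800,3),np.uint8)
for i,s,x,y in((a,2.4,0,0),(b,2.4,410,0),(c,2.4,410,300),(d,2.4,0,345)):
    i=f(i,s); out[y:y+i.shape[0],x:x+i.shape[1]]=i[:600-y,:800-x]
cv2.imwrite('pics/crop1.png',out)
E
```

```text
(no output)
```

View pics/crop1.png

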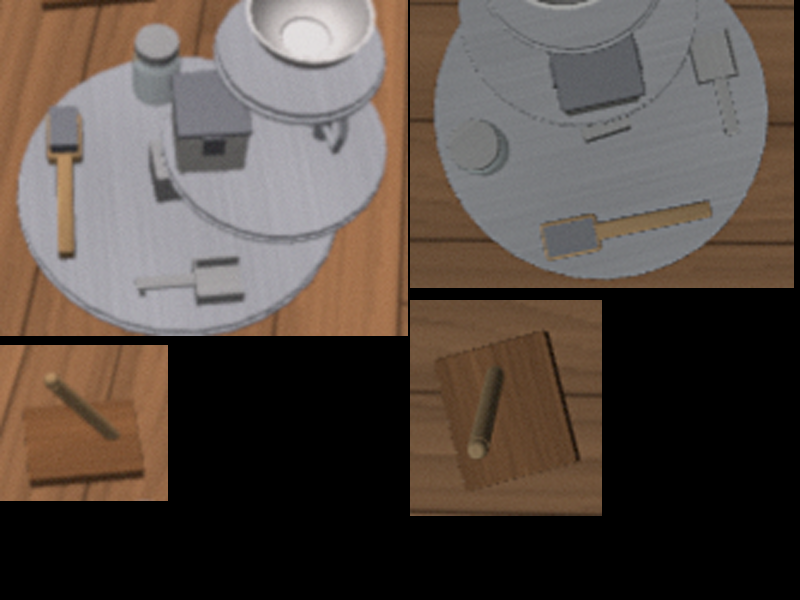

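The crop confirms it. The steel canister's closed end sticks out under the tub at top px (312..332, 192..198), and the brush lies in front of it with its head at the left. The peg tip is at about top (178,262) and scene (292,99). Next I'll measure positions.

```bash
python3 - <<'E'
from h import *
np.set_printoptions(precision=4,suppress=True)
t=cv2.imread('pics/top0.png'); s=cv2.imread('pics/scene0.png')
def big(m):
    cs=cv2.findContours(m,cv2.RETR_EXTERNAL,cv2.CHAIN_APPROX_NONE)[0]; return max(cs,key=cv2.contourArea)
def box(m): 
    return cv2.boxPoints(cv2.minAreaRect(big(m)))
hsv=cv2.cvtColor(t,cv2.COLOR_BGR2HSV)
# tray
m=cv2.inRange(hsv,(0,0,120),(179,40,255)); m[:, :405]=0; m[:,485:]=0; m[:175]=0;m[290:]=0
b=box(m); w=on_z('top',b,.025); print('tray px',b.tolist(),'\n',w,w.mean(0))
# brush wood
m=cv2.inRange(hsv,(5,70,90),(30,255,255)); k=np.zeros_like(m); k[222:250,290:372]=255; 
cm=np.zeros_like(m); cv2.circle(cm,(320,187),66,255,-1); m&=k&cm
ys,xs=np.nonzero(m); print('brush px',xs.min(),xs.max(),ys.min(),ys.max(),len(xs))
h=m.copy();h[:,:322]=0
pts=np.argwhere(h)[:,::-1]; r=cv2.minAreaRect(pts.astype(np.float32)); print('handle',r); print(on_z('top',cv2.boxPoints(r),.07))
hd=m.copy();hd[:,318:]=0; hd=cv2.morphologyEx(hd,cv2.MORPH_CLOSE,np.ones((15,15))); r=cv2.minAreaRect(np.argwhere(hd)[:,::-1].astype(np.float32)); print('head',r); print(on_z('top',cv2.boxPoints(r),.07))
# canister top-edge corners
cc=on_z('top',[[312.1,197.9],[332.5,192.1]],.10); d=cc[1]-cc[0];print('can',cc,np.linalg.norm(d),np.degrees(np.arctan2(d[1],d[0])))
# tip triangulation
c1,d1=ray('top',[[178,262]]);c2,d2=ray('scene',[[291.5,99.5]])
def tri(d1,d2):
    A=np.c_[d1[0],-d2[0]]; l=np.linalg.lstsq(A,c2-c1,rcond=None)[0]; p,q=c1+l[0]*d1[0],c2+l[1]*d2[0]; return (p+q)/2,np.linalg.norm(p-q)
print('tip',tri(d1,d2))
# rack corners top (crop px->full), at z=.02
rc=np.array([[436,358],[547,332],[578,461],[468,490]],float); rc=(rc-[410,300])/2.4+[150,200]
w=on_z('top',rc,.02); print('rack',rc,w,w.mean(0)); 
for i in range(4): e=w[(i+1)%4]-w[i]; print(np.linalg.norm(e),np.degrees(np.arctan2(e[1],e[0])))
# foot
f=(np.array([[497,372]])-[410,300])/2.4+[150,200]; print('foot-ish',on_z('top',f,.02))
# stand disc, front arc (z=.05)
rng=[]
g=cv2.inRange(hsv,(0,0,0),(179,70,255))
c0=np.array([320,187.])
for a in np.radians(np.arange(15,166,3)):
    for r_ in np.arange(80,50,-.5):
        p=c0+r_*np.array([np.cos(a),np.sin(a)])
        if g[int(round(p[1])),int(round(p[0]))] : rng.append(p);break
W=on_z('top',rng,.05)[:,:2]
A=np.c_[2*W,np.ones(len(W))]; x=np.linalg.lstsq(A,(W**2).sum(1),rcond=None)[0]; print('stand',x[:2],np.sqrt(x[2]+x[:2]@x[:2]))
# jar, scoop, tub
print('jar',on_z('top',[[266,200]],.14),'tub front corners',on_z('top',(np.array([[565,112],[643,92]],float)-[410,0])/2.4+[240,140],.201))
print('scoop tail',on_z('top',(np.array([[732,130],[692,60]],float)-[410,0])/2.4+[240,140],.06))
E
```

```text
tray px [[411.5936279296875, 185.13082885742188], [467.34375, 179.94476318359375], [476.4761962890625, 278.1184997558594], [420.72607421875, 283.3045654296875]] 
 [[ 0.687  -0.2389  0.025 ]
 [ 0.7028 -0.3903  0.025 ]
 [ 0.4423 -0.4121  0.025 ]
 [ 0.4292 -0.2623  0.025 ]] [ 0.5653 -0.3259  0.025 ]
brush px 295 365 224 247 379
handle ((343.0769348144531, 230.8846435546875), (6.471831321716309, 44.12612533569336), 78.69007110595703)
[[ 0.5616  0.0008  0.07  ]
 [ 0.5842 -0.1076  0.07  ]
 [ 0.5683 -0.1108  0.07  ]
 [ 0.5458 -0.0026  0.07  ]]
head ((306.4615478515625, 238.30770874023438), (15.297056198120117, 23.141700744628906), 78.69007110595703)
[[0.5583 0.0687 0.07  ]
 [0.5702 0.0121 0.07  ]
 [0.5329 0.0042 0.07  ]
 [0.521  0.0607 0.07  ]]
can [[ 0.6448  0.0231  0.1   ]
 [ 0.6595 -0.0266  0.1   ]] 0.05183236629326029 -73.46947938570474
tip (array([0.4883, 0.3402, 0.1248]), np.float64(0.003022471852211866))
rack [[160.8333 224.1667]
 [207.0833 213.3333]
 [220.     267.0833]
 [174.1667 279.1667]] [[0.5763 0.4256 0.02  ]
 [0.6067 0.3017 0.02  ]
 [0.4661 0.2638 0.02  ]
 [0.4322 0.3853 0.02  ]] [0.5203 0.3441 0.02  ]
0.12755720284522323 -76.22956775604767
0.1455725268328424 -164.9281397573468
0.12613664130201827 105.62439361961643
0.1496925076305857 15.605247734323173
foot-ish [[0.5619 0.3563 0.02  ]]
stand [0.6802 0.006 ] 0.17922838611847525
jar [[0.6357 0.1304 0.14  ]] tub front corners [[ 0.6619  0.0383  0.201 ]
 [ 0.6811 -0.0329  0.201 ]]
scoop tail [[ 0.6589 -0.1343  0.06  ]
 [ 0.7334 -0.0915  0.06  ]]
```

```bash
python3 - <<'E'
from h import *
a=cv2.imread('pics/scene0.png')[185:245,315:375]; b=cv2.imread('pics/top0.png')[170:220,290:350]
f=lambda i:cv2.resize(cv2.normalize(i,None,0,255,cv2.NORM_MINMAX),None,fx=6.6,fy=6.6,interpolation=cv2.INTER_CUBIC)
a,b=f(a),f(b); o=np.zeros((max(len(a),len(b)),800,3),np.uint8); o[:len(a),:396]=a;o[:len(b),400:796]=b
cv2.imwrite('pics/crop2.png',o)
E
```

```text
(no output)
```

View pics/crop2.png

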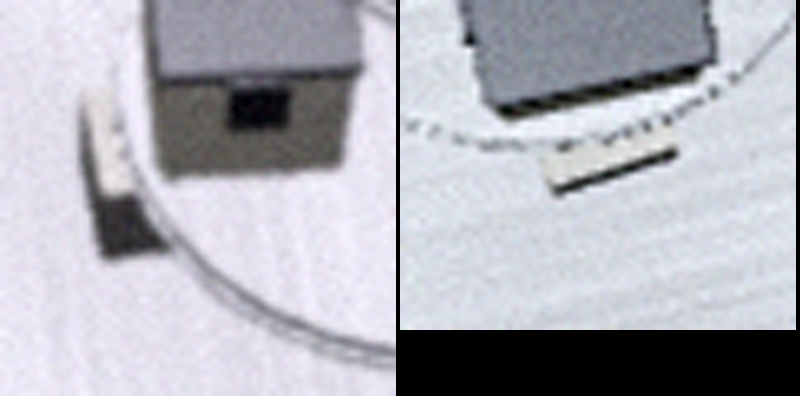

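```bash
python3 - <<'E'
from h import *
np.set_printoptions(precision=4,suppress=True)
T=lambda x,y:(290+(x-400)/6.6,170+y/6.6); S=lambda x,y:(315+x/6.6,185+y/6.6)
print('top base edge z.1',on_z('top',[T(553,187),T(677,150)],.1))
print('top base bottom z.05',on_z('top',[T(556,194),T(677,155)],.05))
print('scene base top edge z.1',on_z('scene',[S(84,95),S(103,195)],.1))
print('scene base bottom -y corner z.05',on_z('scene',[S(105,259)],.05))
def fit(cam,P,z):
    W=on_z(cam,P,z)[:,:2]; A=np.c_[2*W,np.ones(len(W))]; x=np.linalg.lstsq(A,(W**2).sum(1),rcond=None)[0]; print('tier',cam,x[:2],np.sqrt(x[2]+x[:2]@x[:2])); print(W)
fit('top',[T(410,123),T(480,143),T(560,148),T(640,130),T(715,92),T(785,30)],.126)
fit('scene',[S(125,155),S(155,220),S(200,285),S(260,325),S(330,345),S(390,352)],.126)
t=cv2.imread('pics/top0.png')
E
```

```text
top base edge z.1 [[ 0.6437  0.0204  0.1   ]
 [ 0.6579 -0.0253  0.1   ]]
top base bottom z.05 [[ 0.6446  0.0199  0.05  ]
 [ 0.6603 -0.027   0.05  ]]
scene base top edge z.1 [[ 0.6492  0.0191  0.1   ]
 [ 0.6636 -0.0258  0.1   ]]
scene base bottom -y corner z.05 [[ 0.6649 -0.0246  0.05  ]]
tier top [0.7727 0.0282] 0.11680710035621707
[[ 0.6644  0.0719]
 [ 0.6575  0.0466]
 [ 0.656   0.0177]
 [ 0.6628 -0.011 ]
 [ 0.6769 -0.038 ]
 [ 0.6997 -0.0632]]
tier scene [0.7641 0.0017] 0.09503575672094972
[[ 0.6712 -0.0228]
 [ 0.6865 -0.0497]
 [ 0.7069 -0.0749]
 [ 0.7309 -0.0883]
 [ 0.7573 -0.0926]
 [ 0.7793 -0.0921]]
```

The brush axis runs from its tail (0.576,-0.109) to its head (0.540,0.065). The canister base is at about (0.653,-0.002), with yaw about 16°. The image shows only about 10 mm of the canister sticking out, so I'll measure that again later. Now I'll move above the brush handle.

Request:
step_arm --commands '[60,0.545,-0.98,-0.05,0,0,-0.3155,60,0.545,-0.98,-0.05,0,0,-0.3155,60,0.545,-0.98,-0.05,0,0,-0.3155,60,0.545,-0.98,-0.05,0,0,-0.3155,60,0.545,-0.98,-0.05,0,0,-0.3155,60,0.545,-0.98,-0.05,0,0,-0.3155,60,0.545,-0.98,-0.05,0,0,-0.3155,60,0.545,-0.98,-0.05,0,0,-0.3155,60,0.545,-0.98,-0.05,0,0,-0.3155,60,0.545,-0.98,-0.05,0,0,-0.3155]' --squeeze 40

```text
clock: 1.35
position: [0.5322, 0.0344, 0.2034]
ee_rot: [0.631, 0.776, 0.0, -0.0]
ft_force: [0.7, 1.0, -0.3]
grip_width: 0.702
grasp_force: 0.0
```

Request:
step_arm --commands '[60,0.038,-0.07,0,0,0,0,60,0.038,-0.07,-0.05,0,0,0,60,0.038,-0.07,-0.12,0,0,0,60,0.038,-0.07,-0.18,0,0,0,60,0.038,-0.07,-0.2,0,0,0,60,0.038,-0.07,-0.2,0,0,0,60,0.038,-0.07,-0.2,0,0,0,60,0.038,-0.07,-0.2,0,0,0,60,0.038,-0.07,-0.2,0,0,0,60,0.038,-0.07,-0.2,0,0,0]'

```text
clock: 2.6
position: [0.5546, -0.0058, 0.0838]
ee_rot: [0.631, 0.776, 0.0, 0.0]
ft_force: [0.3, -0.1, -0.2]
grip_width: 0.697
grasp_force: 0.0
```

```bash
python3 - <<'E'
from h import *
a=shot('top');b=shot('scene');cv2.imwrite('pics/t2.png',a)
f=lambda i:cv2.resize(i,None,fx=2.5,fy=2.5,interpolation=cv2.INTER_CUBIC)
o=np.hstack([f(a[170:270,260:400]),f(b[170:270,250:390])]);cv2.imwrite('pics/c3.png',o)
E
```

```text
(no output)
```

View pics/c3.png

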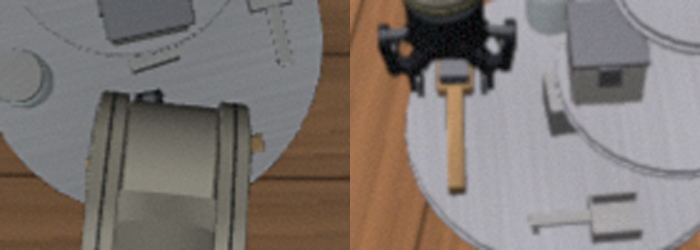

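The gripper straddles the brush handle, with its fingers either side of crop (455,90). Next I'll descend and close.

Request:
step_arm --commands '[60,0,0,-0.025,0,0,0,60,0,0,-0.045,0,0,0,60,0,0,-0.0505,0,0,0,60,0,0,-0.0505,0,0,0,5,0,0,-0.0505,0,0,0,5,0,0,-0.0505,0,0,0,5,0,0,-0.0505,0,0,0,5,0,0,-0.0505,0,0,0,5,0,0,-0.0505,0,0,0,5,0,0,-0.0505,0,0,0]'

```text
clock: 3.95
position: [0.5549, -0.0058, 0.0537]
ee_rot: [0.631, 0.776, 0.0, 0.0]
ft_force: [-0.4, 0.2, 5.6]
grip_width: 0.203
grasp_force: 40.4
```

Request:
step_arm --commands '[5,0,0,0.1,0,0,0,5,0,0,0.17,0,0,0,5,0.01,-0.08,0.17,0,0,-0.06,5,0.015,-0.17,0.17,0,0,-0.12,5,0.02,-0.26,0.17,0,0,-0.18,5,0.025,-0.35,0.17,0,0,-0.24,5,0.03,-0.44,0.17,0,0,-0.3,5,0.0435,-0.5,0.17,0,0,-0.36,5,0.0435,-0.531,0.17,0,0,-0.42,5,0.0435,-0.531,0.17,0,0,-0.48]'

```text
clock: 5.2
position: [0.5794, -0.3265, 0.1545]
ee_rot: [0.991, 0.133, -0.001, 0.0]
ft_force: [-0.0, -0.5, -1.5]
grip_width: 0.198
grasp_force: 39.6
```

Request:
step_arm --commands '[5,0,0.003,-0.06,0,0,-0.057,5,0,0.003,-0.13,0,0,-0.057,5,0,0.003,-0.19,0,0,-0.057,5,0,0.003,-0.22,0,0,-0.057,5,0,0.003,-0.234,0,0,-0.057,5,0,0.003,-0.239,0,0,-0.057,5,0,0.003,-0.239,0,0,-0.057,45,0,0.003,-0.239,0,0,-0.057,45,0,0.003,-0.239,0,0,-0.057,45,0,0.003,-0.239,0,0,-0.057]'

```text
clock: 6.45
position: [0.5807, -0.3227, 0.0121]
ee_rot: [0.999, 0.049, 0.0, 0.0]
ft_force: [-0.8, 0.0, -0.2]
grip_width: 0.526
grasp_force: 0.0
```

Request:
step_arm --commands '[45,0,0,0.1,0,0,0,45,0,0,0.2,0,0,0,45,0,0,0.3,0,0,0,80,0,0.1,0.35,0,0,0,80,-0.1,0.2,0.35,0,0,0,80,-0.1,0.3,0.35,0,0,0,80,-0.1,0.4,0.35,0,0,0,80,-0.1,0.45,0.35,0,0,0,80,-0.1,0.45,0.35,0,0,0,80,-0.1,0.45,0.35,0,0,0]'

```text
clock: 7.7
position: [0.5205, -0.0533, 0.2219]
ee_rot: [0.999, 0.049, 0.0, 0.0]
ft_force: [0.0, -1.5, -0.4]
grip_width: 0.932
grasp_force: 0.0
```

```bash
cat >> h.py <<'E'
def toolR(yaw,alpha): # tool z pitched alpha below horizontal along yaw (deg); y level, to the right
    y,a=np.radians([yaw,alpha]); u=np.array([np.cos(y),np.sin(y),0])
    z=np.cos(a)*u-np.array([0,0,np.sin(a)]); yy=np.array([np.sin(y),-np.cos(y),0])
    return R.from_matrix(np.c_[np.cross(yy,z),yy,z])
def rel(p,Rt):
    o=get_obs(); print('clock',o['clock'],'shift',np.round((np.array(p)-o['position'])/.6,4),'turn',np.round((Rt*R.from_quat(o['ee_rot']).inv()).as_rotvec()/np.pi,4))
E
python3 - <<'E'
from h import *
t=shot('top');b=shot('scene')
f=lambda i:cv2.resize(i,None,fx=2.5,fy=2.5,interpolation=cv2.INTER_CUBIC)
cv2.imwrite('pics/c4.png',np.hstack([f(t[160:290,330:490]),f(b[285:400,200:350]) if 0 else f(b[270:400,190:350])]))
u=np.array([np.cos(np.radians(17)),np.sin(np.radians(17)),0]); base=np.array([.653,-.003,0])
rel(base-.07*u+[0,0,.10],toolR(17,45))
print(get_obs()['joint_pos'])
E
```

```text
clock 7.8 shift [ 0.1093  0.0514 -0.2032] turn [ 0.0488 -0.2455  0.0609]
[-0.94878892  0.16159579  1.07578878  1.78469051 -0.14782408  1.28238216
 -1.31204899]
```

View pics/c4.png

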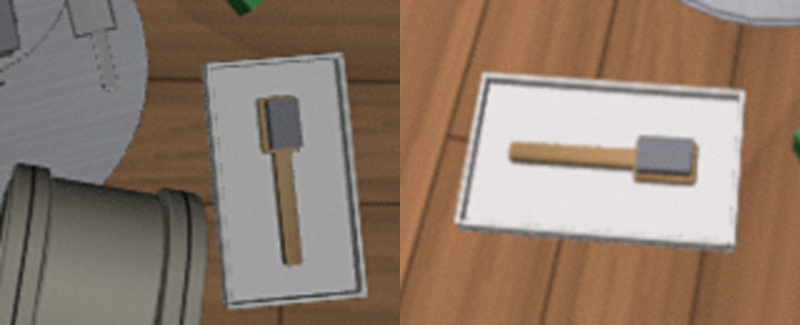

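The brush lies wholly inside the tray. Now I'll tilt the tool and go to the pre-grasp pose in front of the canister.

Request:
step_arm --commands '[80,0,0,-0.02,0.01,-0.05,0.013,80,0.02,0.02,-0.04,0.02,-0.1,0.025,80,0.04,0.03,-0.06,0.03,-0.15,0.037,80,0.06,0.04,-0.08,0.04,-0.2,0.05,80,0.08,0.0515,-0.1,0.0488,-0.2455,0.061,80,0.109,0.0515,-0.14,0.0488,-0.2455,0.061,80,0.109,0.0515,-0.17,0.0488,-0.2455,0.061,80,0.109,0.0515,-0.2,0.0488,-0.2455,0.061,80,0.109,0.0515,-0.203,0.0488,-0.2455,0.061,80,0.109,0.0515,-0.203,0.0488,-0.2455,0.061]'

```text
clock: 9.05
position: [0.5698, -0.0191, 0.1104]
ee_rot: [0.919, 0.138, 0.365, -0.056]
ft_force: [0.0, 0.4, -0.2]
grip_width: 0.932
grasp_force: 0.0
```

```bash
python3 - <<'E'
from h import *
t=shot('top');b=shot('scene')
f=lambda i:cv2.resize(i,None,fx=3.2,fy=3.2,interpolation=cv2.INTER_CUBIC)
cv2.imwrite('pics/c5.png',np.hstack([f(t[150:260,260:380]),f(b[150:260,270:390])]))
u=np.array([np.cos(np.radians(17)),np.sin(np.radians(17)),0]); base=np.array([.653,-.003,0])
rel(base+.02*u+[0,0,.06],toolR(17,45)); o=get_obs()
print(o['joint_pos'],o['position'])
print(proj('top',o['position']),proj('scene',o['position']))
E
```

```text
clock 9.15 shift [ 0.1706  0.0372 -0.0837] turn [ 0.0021 -0.0093 -0.0003]
[-1.22494538 -0.21399103  1.33941124  2.38413181 -0.77005061  0.16835162
 -0.3687943 ] [ 0.5697631  -0.01946038  0.11020434]
[[329.37241154 228.88611795]] [[294.82375187 205.42710736]]
```

View pics/c5.png

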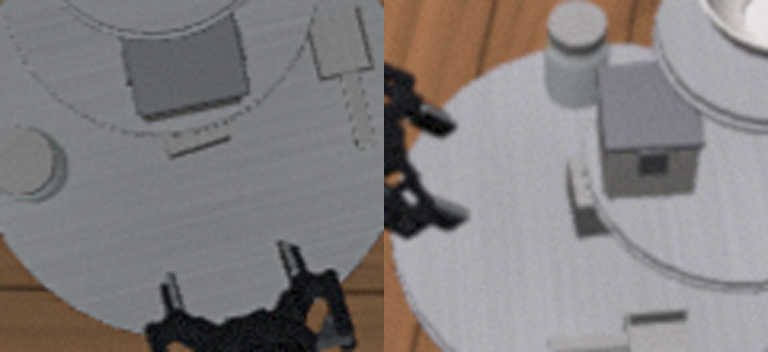

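```bash
python3 - <<'E'
from h import *
u=np.array([np.cos(np.radians(17)),np.sin(np.radians(17)),0]); base=np.array([.653,-.003,0])
rel(base-.03*u+[0,0,.07],toolR(17,53));rel(base+.018*u+[0,0,.059],toolR(17,53))
E
```

```text
clock 9.15 shift [ 0.0909  0.0128 -0.067 ] turn [-0.0109  0.0332 -0.0003]
clock 9.15 shift [ 0.1674  0.0362 -0.0853] turn [-0.0109  0.0332 -0.0003]
```

Request:
step_arm --commands '[80,0.03,0.004,-0.02,-0.004,0.012,0,80,0.06,0.008,-0.04,-0.008,0.024,0,80,0.09,0.0128,-0.06,-0.0109,0.0332,0,80,0.091,0.0128,-0.067,-0.0109,0.0332,0,80,0.091,0.0128,-0.067,-0.0109,0.0332,0,80,0.091,0.0128,-0.067,-0.0109,0.0332,0,80,0.091,0.0128,-0.067,-0.0109,0.0332,0,80,0.091,0.0128,-0.067,-0.0109,0.0332,0,80,0.091,0.0128,-0.067,-0.0109,0.0332,0,80,0.091,0.0128,-0.067,-0.0109,0.0332,0]'

```text
clock: 10.4
position: [0.6244, -0.0096, 0.0705]
ee_rot: [0.937, 0.142, 0.314, -0.048]
ft_force: [-0.3, 0.3, -0.2]
grip_width: 0.935
grasp_force: 0.0
```

```bash
python3 - <<'E'
from h import *
u=np.array([np.cos(np.radians(17)),np.sin(np.radians(17)),0]); base=np.array([.653,-.003,0])
rel(base+.018*u+[0,0,.059],toolR(17,53));o=get_obs();print(o['joint_pos'],o['position'])
E
```

```text
clock 10.4 shift [ 0.0763  0.0198 -0.0192] turn [-0.0004  0.0003 -0.0016]
[-0.57213922  0.23945813  0.6875741   2.20085197 -1.26531645  0.38097889
 -0.09209804] [ 0.62441208 -0.00961103  0.07050347]
```

Request:
step_arm --commands '[80,0.02,0.005,-0.005,0,0,0,80,0.04,0.01,-0.01,0,0,0,80,0.06,0.015,-0.015,0,0,0,80,0.0763,0.0198,-0.0192,0,0,0,80,0.0763,0.0198,-0.0192,0,0,0,40,0.0763,0.0198,-0.0192,0,0,0,40,0.0763,0.0198,-0.0192,0,0,0,40,0.0763,0.0198,-0.0192,0,0,0,40,0.0763,0.0198,-0.0192,0,0,0,40,0.0763,0.0198,-0.0192,0,0,0]'

```text
clock: 11.65
position: [0.6702, 0.002, 0.059]
ee_rot: [0.937, 0.142, 0.314, -0.048]
ft_force: [-3.0, -0.9, 5.1]
grip_width: 0.582
grasp_force: 42.0
```

```bash
python3 - <<'E'
from h import *
t=shot('top');b=shot('scene')
f=lambda i:cv2.resize(i,None,fx=3.2,fy=3.2,interpolation=cv2.INTER_CUBIC)
cv2.imwrite('pics/c6.png',np.hstack([f(t[150:260,260:380]),f(b[150:260,270:390])]))
o=get_obs();print(o['joint_pos'],o['position'],o['ft_force'],o['grip_width']*85.4,(toolR(17,53).inv()*R.from_quat(o['ee_rot'])).as_rotvec(True))
E
```

```text
[-0.40637231  0.33149102  0.48769413  2.09218115 -1.26032532  0.35648374
 -0.13221018] [0.67031758 0.00205563 0.05905435] [-3.06874455 -0.79725306  5.20337956] 49.73687087181878 [ 0.20976708  0.07777885 -0.18087623]
```

View pics/c6.png

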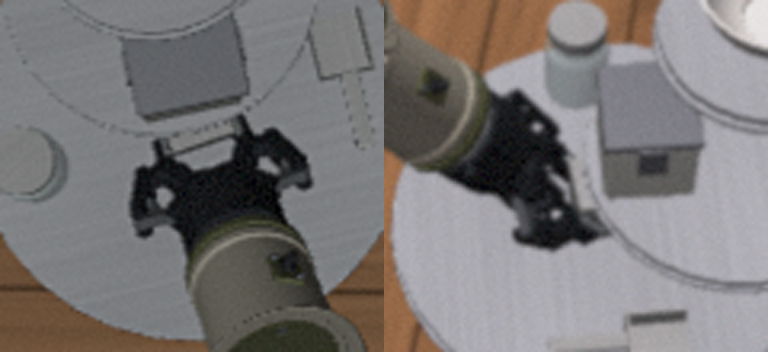

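The canister is gripped by its closed end, with the opening at 49.7 mm and nothing touching the tub. I'll slide it out along its own axis.

Request:
step_arm --commands '[40,-0.01,-0.003,0,0,0,0,40,-0.02,-0.006,0,0,0,0,40,-0.03,-0.009,0,0,0,0,40,-0.04,-0.012,0,0,0,0,40,-0.05,-0.015,0,0,0,0,40,-0.06,-0.018,0,0,0,0,40,-0.07,-0.021,0,0,0,0,40,-0.08,-0.0245,0,0,0,0,40,-0.08,-0.0245,0,0,0,0,40,-0.08,-0.0245,0,0,0,0]'

```text
clock: 13.0
position: [0.6217, -0.0129, 0.059]
ee_rot: [0.937, 0.142, 0.314, -0.048]
ft_force: [-6.6, -0.1, 11.9]
grip_width: 0.579
grasp_force: 43.2
```

```bash
python3 - <<'E'
from h import *
o=get_obs();print(o['joint_pos'],o['position'],o['ft_force'],o['grip_width']*85.4,(toolR(17,53).inv()*R.from_quat(o['ee_rot'])).as_rotvec(True))
E
```

```text
[-0.33147607  0.23285562  0.43145429  2.20104042 -1.26045715  0.32796509
 -0.0678451 ] [ 0.62167393 -0.01292633  0.05897524] [-6.55464913 -0.11384309 11.86810681] 49.414497587313335 [ 0.22767583  0.06391639 -0.15095548]
```

Request:
step_arm --commands '[40,-0.01,-0.003,0.001,0,0,0,40,-0.02,-0.006,0.001,0,0,0,40,-0.03,-0.009,0.001,0,0,0,40,-0.04,-0.012,0.001,0,0,0,40,-0.05,-0.015,0.001,0,0,0,40,-0.06,-0.018,0.001,0,0,0,40,-0.07,-0.021,0.001,0,0,0,40,-0.08,-0.0245,0.001,0,0,0,40,-0.08,-0.0245,0.001,0,0,0,40,-0.08,-0.0245,0.001,0,0,0]'

```text
clock: 14.25
position: [0.5741, -0.0273, 0.0593]
ee_rot: [0.937, 0.142, 0.314, -0.048]
ft_force: [0.2, -0.0, -1.3]
grip_width: 0.58
grasp_force: 41.5
```

```bash
python3 - <<'E'
from h import *
o=get_obs();print(o['joint_pos'],o['position'],o['ft_force'],o['grip_width']*85.4,(toolR(17,53).inv()*R.from_quat(o['ee_rot'])).as_rotvec(True))
E
```

```text
[-0.29249292  0.13854551  0.42633157  2.3036174  -1.25615342  0.31876178
 -0.0120589 ] [ 0.57413684 -0.02728336  0.05928677] [ 0.16232853 -0.00367592 -1.25703761] 49.52558618321126 [ 0.21379059  0.04167553 -0.18886181]
```

Request:
step_arm --commands '[40,-0.002,-0.0006,-0.001,0,0,0,40,-0.01,-0.003,-0.001,0,0,0,40,-0.018,-0.0055,-0.001,0,0,0,40,-0.026,-0.008,-0.001,0,0,0,40,-0.035,-0.0108,-0.001,0,0,0,40,-0.035,-0.0108,-0.001,0,0,0,40,-0.035,-0.0108,-0.001,0,0,0,75,-0.035,-0.0108,-0.001,0,0,0,75,-0.035,-0.0108,-0.001,0,0,0,75,-0.035,-0.0108,-0.001,0,0,0]'

```text
clock: 15.5
position: [0.5531, -0.0337, 0.0586]
ee_rot: [0.937, 0.142, 0.314, -0.048]
ft_force: [0.7, 0.4, 0.2]
grip_width: 0.877
grasp_force: 0.0
```

```bash
python3 - <<'E'
from h import *
t=shot('top');b=shot('scene')
f=lambda i:cv2.resize(i,None,fx=3.2,fy=3.2,interpolation=cv2.INTER_CUBIC)
cv2.imwrite('pics/c7.png',np.hstack([f(t[150:260,260:380]),f(b[150:260,270:390])]))
o=get_obs();print(o['joint_pos'],o['position'],o['ft_force'],o['grip_width']*85.4,(toolR(17,53).inv()*R.from_quat(o['ee_rot'])).as_rotvec(True))
E
```

```text
[-0.26057805  0.09755774  0.41362133  2.34690648 -1.24981445  0.31648898
  0.01036654] [ 0.55312261 -0.03376806  0.0586704 ] [ 0.08827752 -0.11496253 -0.85393222] 75.16813509468406 [ 0.2139194   0.04041555 -0.18624553]
```

View pics/c7.png

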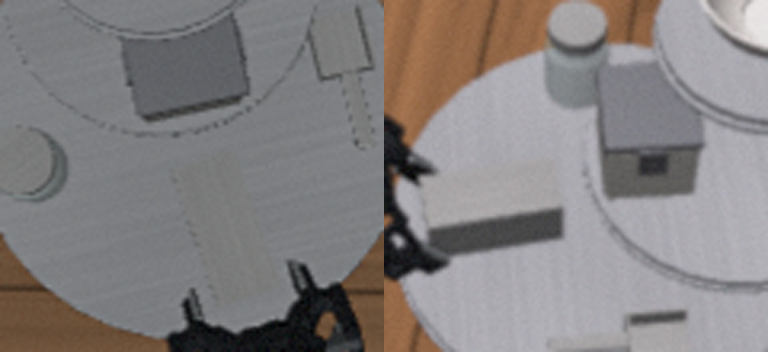

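The canister lies flat and is fully clear of the middle tier: its mouth edge is at crop y≈160 and the tier edge at y≈135. The tub hasn't moved. I'll grip it again deeper, and check the peg model.

Request:
step_arm --commands '[75,0.005,0.0015,0,0,0,0,75,0.01,0.003,0,0,0,0,75,0.016,0.005,0,0,0,0,75,0.0223,0.0068,0,0,0,0,75,0.0223,0.0068,0,0,0,0,40,0.0223,0.0068,0,0,0,0,40,0.0223,0.0068,0,0,0,0,40,0.0223,0.0068,0,0,0,0,40,0.0223,0.0068,0,0,0,0,40,0.0223,0.0068,0,0,0,0]' --squeeze 60

```text
clock: 16.85
position: [0.5668, -0.0297, 0.0591]
ee_rot: [0.937, 0.142, 0.314, -0.048]
ft_force: [-1.6, 0.6, 5.9]
grip_width: 0.58
grasp_force: 61.6
```

```bash
python3 - <<'E'
from h import *
np.set_printoptions(precision=4,suppress=True)
o=get_obs();print(o['joint_pos'],o['position'],o['ft_force'],o['grip_width']*85.4)
# hand-read peg edges, crop1: top panel offset (410,300) at 2.4 ; scene panel offset (0,345), origins (150,200),(270,85)
T=lambda p:(np.array(p,float)-[410,300])/2.4+[150,200]; S=lambda p:(np.array(p,float)-[0,345])/2.4+[270,85]
print('read tip top',T([[477,450]]),'foot',T([[495,371]]),' scene tip',S([[52,380]]),'foot',S([[113,435]]))
for yaw,c in((15,(.520,.344)),(14,(.523,.347)),(16,(.520,.344))):
    y=np.radians(yaw);x=np.array([np.cos(y),np.sin(y),0]); z=-np.sin(np.radians(35))*x+[0,0,np.cos(np.radians(35))]
    ft=np.array([*c,.02])+.04*x; tip=ft+.135*z
    print(yaw,ft,ft+.14*z,'top',proj('top',[tip,ft]).round(1).tolist(),'scene',proj('scene',[tip,ft]).round(1).tolist())
# scene rack corners
rc=S([[23,408],[132,400],[143,470],[30,484]]); w=on_z('scene',rc,.02); print(w,w.mean(0))
E
```

```text
[-0.2516  0.1237  0.3908  2.318  -1.252   0.3144 -0.0049] [ 0.5668 -0.0297  0.0591] [-1.6312  0.6153  5.8632] 49.517509842499955
read tip top [[177.9167 262.5   ]] foot [[185.4167 229.5833]]  scene tip [[291.6667  99.5833]] foot [[317.0833 122.5   ]]
15 [0.5586 0.3544 0.02  ] [0.4811 0.3336 0.1347] top [[179.4, 263.5], [186.9, 231.3]] scene [[289.0, 99.3], [315.4, 122.9]]
14 [0.5618 0.3567 0.02  ] [0.4839 0.3373 0.1347] top [[178.0, 262.3], [186.1, 230.0]] scene [[290.2, 98.6], [316.5, 122.5]]
16 [0.5585 0.355  0.02  ] [0.4813 0.3329 0.1347] top [[179.7, 263.4], [186.7, 231.3]] scene [[289.1, 99.5], [315.4, 122.8]]
[[0.4354 0.3867 0.02  ]
 [0.5784 0.4249 0.02  ]
 [0.6121 0.3026 0.02  ]
 [0.4729 0.2561 0.02  ]] [0.5247 0.3426 0.02  ]
```

```bash
cat >> h.py <<'E'
def hang(tip,yaw,d,lat=0):  # TCP target with the canister floor d metres short of the tip
    y=np.radians(yaw);x=np.array([np.cos(y),np.sin(y),0]);Z=np.array([0,0,1.]);a=np.radians(55)
    m=np.cos(a)*x-np.sin(a)*Z; n=np.sin(a)*x+np.cos(a)*Z
    return np.array(tip)-(d+.004)*m+.0322*m-.0159*n, toolR(yaw,108)
TIP=[.4855,.3365,.1347]
E
python3 - <<'E'
from h import *
for d in(.15,.0): p,Rt=hang(TIP,15,d); print(p); rel(p,Rt)
o=get_obs();Rr=R.from_rotvec((Rt*R.from_quat(o['ee_rot']).inv()).as_rotvec()); print(Rr.magnitude()*57.3)
E
```

```text
[0.40543815 0.31504749 0.22535285]
clock 16.85 shift [-0.2689  0.5746  0.2772] turn [-0.0853  0.2939 -0.0115]
[0.48854299 0.33731537 0.10248005]
clock 16.85 shift [-0.1303  0.6118  0.0724] turn [-0.0853  0.2939 -0.0115]
55.12768546186241
```

Request:
step_arm --commands '[40,0,0,0.03,0,0,0,40,0,0,0.1,0,0,0,40,0,0,0.18,0,0,0,40,0,0,0.26,0,0,0,40,0,0,0.33,0,0,0,40,-0.01,0.07,0.36,-0.01,0.04,-0.001,40,-0.03,0.14,0.36,-0.022,0.08,-0.003,40,-0.05,0.21,0.36,-0.034,0.12,-0.004,40,-0.08,0.28,0.36,-0.046,0.16,-0.006,40,-0.11,0.35,0.36,-0.058,0.2,-0.008]'

```text
clock: 18.1
position: [0.4997, 0.1813, 0.2745]
ee_rot: [0.991, 0.136, -0.006, -0.001]
ft_force: [0.3, -0.9, -1.1]
grip_width: 0.58
grasp_force: 62.2
```

```bash
python3 - <<'E'
from h import *
p,Rt=hang(TIP,15,.16); rel(p,Rt); o=get_obs();print(o['joint_pos'],o['grip_width']*85.4)
E
```

```text
clock 18.1 shift [-0.1664  0.2205 -0.0683] turn [-0.0265  0.0924 -0.0034]
[-0.42471755  0.11495965 -0.00617848  1.63269188 -0.00491859  1.40540454
 -1.72774533] 49.54957549790475
```

Request:
step_arm --commands '[40,-0.04,0.05,0,-0.008,0.03,-0.001,40,-0.08,0.1,0,-0.016,0.06,-0.002,40,-0.12,0.15,-0.01,-0.0265,0.0924,-0.0034,40,-0.15,0.2,-0.03,-0.0265,0.0924,-0.0034,40,-0.1664,0.2205,-0.05,-0.0265,0.0924,-0.0034,40,-0.1664,0.2205,-0.0683,-0.0265,0.0924,-0.0034,40,-0.1664,0.2205,-0.0683,-0.0265,0.0924,-0.0034,40,-0.1664,0.2205,-0.0683,-0.0265,0.0924,-0.0034,40,-0.1664,0.2205,-0.0683,-0.0265,0.0924,-0.0034,40,-0.1664,0.2205,-0.0683,-0.0265,0.0924,-0.0034]'

```text
clock: 19.35
position: [0.401, 0.3124, 0.2341]
ee_rot: [0.98, 0.129, -0.153, 0.019]
ft_force: [0.5, -1.3, -0.8]
grip_width: 0.579
grasp_force: 62.2
```

```bash
python3 - <<'E'
from h import *
np.set_printoptions(precision=4,suppress=True)
t=shot('top');b=shot('scene')
f=lambda i:cv2.resize(i,None,fx=3.3,fy=3.3,interpolation=cv2.INTER_CUBIC)
cv2.imwrite('pics/c8.png',np.hstack([f(t[180:300,130:250]),f(b[40:160,230:350])]))
o=get_obs();print(o['joint_pos'],o['position'],(toolR(15,108).inv()*R.from_quat(o['ee_rot'])).as_rotvec(True))
# expected canister corners at this pose
p=np.array(o['position']);y=np.radians(15);x=np.array([np.cos(y),np.sin(y),0]);v=np.array([-x[1],x[0],0]);a=np.radians(55)
m=np.cos(a)*x-np.array([0,0,np.sin(a)]);n=np.sin(a)*x+np.array([0,0,np.cos(a)])
base=p-.0322*m+.0159*n
C=[base+l*m+s*.025*v+q*.025*n for l in(0,.11) for s in(1,-1) for q in(1,-1)]
for c,og in(('top',(130,180)),('scene',(230,40))): print(c,((proj(c,C+[TIP])-og)*3.3).round(0).tolist())
E
```

```text
[-0.5857  0.2992 -0.104   1.5316 -0.0969  1.594  -1.9867] [0.4009 0.3125 0.234 ] [ 0.0608  0.2927 -0.0162]
top [[65.0, 422.0], [99.0, 478.0], [143.0, 403.0], [175.0, 459.0], [98.0, 304.0], [128.0, 357.0], [169.0, 286.0], [197.0, 340.0], [158.0, 274.0]]
scene [[98.0, 47.0], [53.0, 78.0], [99.0, 86.0], [53.0, 117.0], [180.0, 124.0], [137.0, 152.0], [184.0, 163.0], [139.0, 191.0], [197.0, 191.0]]
```

View pics/c8.png

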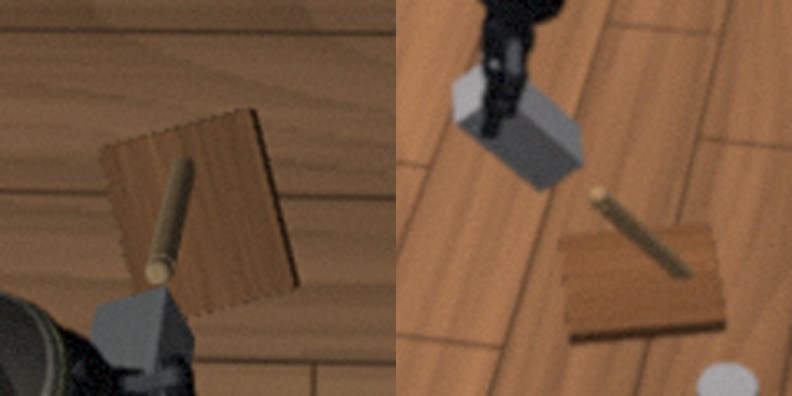

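The canister mouth (crop centre about (559,157)) lines up with the peg axis (tip at (599,196)) to within about 3 mm. I'll push on along the peg.

```bash
python3 - <<'E'
from h import *
for d in(.09,.02,.0): p,Rt=hang(TIP,15,d); rel(p,Rt)
E
```

```text
clock 19.45 shift [ 0.063   0.0191 -0.0963] turn [-0.0008  0.0015  0.    ]
clock 19.45 shift [ 0.1277  0.0364 -0.1919] turn [-0.0008  0.0015  0.    ]
clock 19.45 shift [ 0.1461  0.0414 -0.2192] turn [-0.0008  0.0015  0.    ]
```

Request:
step_arm --commands '[40,0.008,0.0025,-0.012,0,0.001,0,40,0.016,0.005,-0.024,-0.0008,0.0015,0,40,0.024,0.0073,-0.036,-0.0008,0.0015,0,40,0.032,0.0097,-0.048,-0.0008,0.0015,0,40,0.04,0.0121,-0.06,-0.0008,0.0015,0,40,0.048,0.0145,-0.072,-0.0008,0.0015,0,40,0.056,0.017,-0.084,-0.0008,0.0015,0,40,0.063,0.0191,-0.0963,-0.0008,0.0015,0,40,0.063,0.0191,-0.0963,-0.0008,0.0015,0,40,0.063,0.0191,-0.0963,-0.0008,0.0015,0]'

```text
clock: 20.7
position: [0.4385, 0.3241, 0.1762]
ee_rot: [0.979, 0.129, -0.155, 0.02]
ft_force: [-0.6, -0.3, -1.8]
grip_width: 0.581
grasp_force: 62.2
```

```bash
python3 - <<'E'
from h import *
for d in(.02,.0): p,Rt=hang(TIP,15,d); rel(p,Rt)
E
```

```text
clock 20.7 shift [ 0.0649  0.0171 -0.0956] turn [ 0.     -0.0001 -0.    ]
clock 20.7 shift [ 0.0834  0.022  -0.1229] turn [ 0.     -0.0001 -0.    ]
```

Request:
step_arm --commands '[40,0.008,0.0022,-0.012,0,0,0,40,0.016,0.0043,-0.024,0,0,0,40,0.024,0.0065,-0.036,0,0,0,40,0.032,0.0086,-0.048,0,0,0,40,0.04,0.0107,-0.06,0,0,0,40,0.048,0.0128,-0.072,0,0,0,40,0.056,0.015,-0.083,0,0,0,40,0.062,0.0165,-0.091,0,0,0,40,0.0649,0.0171,-0.0956,0,0,0,40,0.0649,0.0171,-0.0956,0,0,0]'

```text
clock: 21.95
position: [0.4774, 0.3343, 0.1185]
ee_rot: [0.979, 0.129, -0.155, 0.021]
ft_force: [-1.2, 0.0, -0.6]
grip_width: 0.579
grasp_force: 62.2
```

```bash
python3 - <<'E'
from h import *
t=shot('top');b=shot('scene')
f=lambda i:cv2.resize(i,None,fx=3.3,fy=3.3,interpolation=cv2.INTER_CUBIC)
cv2.imwrite('pics/c9.png',np.hstack([f(t[180:300,130:250]),f(b[40:160,230:350])]))
for d in(.0,): p,Rt=hang(TIP,15,d); rel(p,Rt)
E
```

```text
clock 22.05 shift [ 0.0185  0.0049 -0.0273] turn [ 0.     -0.0001 -0.    ]
```

Request:
step_arm --commands '[40,0.002,0.0005,-0.003,0,0,0,40,0.004,0.001,-0.006,0,0,0,40,0.006,0.0015,-0.009,0,0,0,40,0.008,0.002,-0.012,0,0,0,40,0.0095,0.0025,-0.014,0,0,0,40,0.011,0.003,-0.016,0,0,0,40,0.012,0.0033,-0.018,0,0,0,40,0.013,0.0035,-0.019,0,0,0,40,0.0135,0.0036,-0.02,0,0,0,40,0.0135,0.0036,-0.02,0,0,0]'

```text
clock: 23.3
position: [0.4856, 0.3364, 0.1066]
ee_rot: [0.979, 0.129, -0.155, 0.021]
ft_force: [-0.3, 0.4, -1.5]
grip_width: 0.583
grasp_force: 62.2
```

Request:
step_arm --commands '[40,0.0005,0.0001,-0.0007,0,0,0,40,0.001,0.0002,-0.0014,0,0,0,40,0.0014,0.0003,-0.0021,0,0,0,40,0.0018,0.0005,-0.0028,0,0,0,40,0.0023,0.0006,-0.0035,0,0,0,40,0.0028,0.0007,-0.0042,0,0,0,40,0.0033,0.0009,-0.0049,0,0,0,40,0.0037,0.001,-0.0055,0,0,0,40,0.0037,0.001,-0.0055,0,0,0,40,0.0037,0.001,-0.0055,0,0,0]'

```text
clock: 24.55
position: [0.4865, 0.3367, 0.105]
ee_rot: [0.979, 0.129, -0.157, 0.021]
ft_force: [-8.8, -6.8, 15.3]
grip_width: 0.581
grasp_force: 63.8
```

Contact at the tip: about 19 N along the peg, with the floor within 3 mm of where I expected it. I'll ease off and release gently.

Request:
step_arm --commands '[40,-0.0008,-0.0002,0.0012,0,0,0,40,-0.0015,-0.0004,0.0022,0,0,0,40,-0.0015,-0.0004,0.0022,0,0,0,50,-0.0015,-0.0004,0.0022,0,0,0,51,-0.0015,-0.0004,0.0022,0,0,0,52,-0.0015,-0.0004,0.0022,0,0,0,54,-0.0015,-0.0004,0.0022,0,0,0,58,-0.0015,-0.0004,0.0022,0,0,0,64,-0.0015,-0.0004,0.0022,0,0,0,70,-0.0015,-0.0004,0.0022,0,0,0]' --squeeze 20

```text
clock: 25.8
position: [0.4869, 0.3368, 0.1047]
ee_rot: [0.979, 0.129, -0.155, 0.021]
ft_force: [0.3, -1.1, 0.0]
grip_width: 0.817
grasp_force: 0.0
```

```bash
python3 - <<'E'
from h import *
print(get_obs()['ft_force'],get_obs()['grip_width']*85.4)
z=R.from_quat(get_obs()['ee_rot']).apply([0,0,1]);print('retreat .15 m',-z*.15/.6)
E
```

```text
[ 0.31993409 -1.08855176  0.00500036] 69.75911464651865
retreat .15 m [0.07471509 0.02006954 0.23772856]
```

Request:
step_arm --commands '[80,0.004,0.001,0.012,0,0,0,80,0.01,0.0027,0.032,0,0,0,80,0.02,0.0053,0.063,0,0,0,80,0.035,0.0094,0.111,0,0,0,80,0.055,0.0147,0.175,0,0,0,80,0.0747,0.02,0.238,0,0,0,80,0.0747,0.02,0.29,0,0,0,80,0.0747,-0.08,0.3,0,0,0,80,0.0747,-0.18,0.3,0,0,0,80,0.0747,-0.25,0.3,0,0,0]'

```text
clock: 27.05
position: [0.5321, 0.1838, 0.2861]
ee_rot: [0.979, 0.128, -0.154, 0.021]
ft_force: [-0.0, -0.8, 0.6]
grip_width: 0.933
grasp_force: 0.0
```

```bash
python3 - <<'E'
from h import *
import time
b=shot('scene');t=shot('top')
b0=cv2.imread('pics/scene0.png');t0=cv2.imread('pics/top0.png')
# canister = grey, unsaturated blob near rack that was wood before
for n,i,(x0,x1,y0,y1) in(('top',t,(130,250,180,330)),('scene',b,(230,340,40,160))):
    h=cv2.cvtColor(i,cv2.COLOR_BGR2HSV)[y0:y1,x0:x1]; m=cv2.inRange(h,(0,0,60),(179,60,255)); k,l,s,c=cv2.connectedComponentsWithStats(m)
    print(n,[(s[j][:2]+[x0,y0],s[j][2:],c[j]+[x0,y0]) for j in range(1,k) if s[j][4]>40])
p,Rt=hang(TIP,15,.0);y=np.radians(15);x=np.array([np.cos(y),np.sin(y),0]);v=np.array([-x[1],x[0],0]);a=np.radians(55)
m=np.cos(a)*x-np.array([0,0,np.sin(a)]);n=np.sin(a)*x+np.array([0,0,np.cos(a)])
C=[np.array(TIP)-.004*m+l*m+s*.025*v+q*.025*n for l in(0,.11) for s in(1,-1) for q in(1,-1)]
for c in('top','scene'): q=proj(c,C);print(c,'expected box',q.min(0),q.max(0))
# bystanders: image change in their regions
for nm,(x,y,w,hh) in dict(jar=(320,150,20,34),tubtop=(337,170,32,40),scoop=(320,245,50,22),bowl=(368,125,55,45),brushtray=(215,300,112,66)).items():
    print(nm,cv2.absdiff(b,b0)[y:y+hh,x:x+w].mean().round(1))
E
```

```text
top [(array([130, 180]), array([  106,   150, 11203], dtype=int32), array([174.61795948, 257.81897706])), (array([217, 200]), array([ 5, 24, 50], dtype=int32), array([219.4 , 212.56])), (array([235, 219]), array([15,  8, 71], dtype=int32), array([242.49295775, 222.77464789]))]
scene [(array([300,  40]), array([18, 12, 69], dtype=int32), array([307.33333333,  46.62318841])), (array([306,  40]), array([ 28,   6, 109], dtype=int32), array([319.35779817,  41.76146789])), (array([281,  90]), array([ 34,  35, 643], dtype=int32), array([297.17884914, 108.53032659])), (array([321, 150]), array([ 19,  10, 158], dtype=int32), array([329.91772152, 155.11392405]))]
top expected box [163.27457894 226.85357485] [196.87897707 274.38696436]
scene expected box [281.83607386  87.25244659] [317.88184881 126.24975152]
jar 2.4
tubtop 2.4
scoop 2.2
bowl 2.2
brushtray 14.5
```

The canister's scene box (281–315, 90–125) matches the expected hung pose, and the bystanders haven't moved. I'll do one settle check.

Request:
step_arm --commands '[80,0,-0.03,0.02,0,0,0,80,0,-0.06,0.04,0,0,0,80,0,-0.06,0.04,0,0,0,80,0,-0.06,0.04,0,0,0,80,0,-0.06,0.04,0,0,0,80,0,-0.06,0.04,0,0,0,80,0,-0.06,0.04,0,0,0,80,0,-0.06,0.04,0,0,0,80,0,-0.06,0.04,0,0,0,80,0,-0.06,0.04,0,0,0]'

```text
clock: 28.4
position: [0.5317, 0.1508, 0.3087]
ee_rot: [0.979, 0.129, -0.155, 0.021]
ft_force: [0.0, -0.0, 0.2]
grip_width: 0.935
grasp_force: 0.0
```

```bash
python3 - <<'E'
from h import *
b=shot('scene')
h=cv2.cvtColor(b,cv2.COLOR_BGR2HSV)[70:140,260:340]; m=cv2.inRange(h,(0,0,60),(179,60,255)); k,l,s,c=cv2.connectedComponentsWithStats(m)
R_=[(s[j][:2]+[260,70],s[j][2:]) for j in range(1,k) if s[j][4]>300]; print(R_)
if R_ and abs(R_[0][0]-[281,90]).max()<=2: print(hand_in())
E
```

```text
[(array([281,  91]), array([ 34,  34, 559], dtype=int32))]
the job is handed in; nothing more can be done
None
```

The job is handed in at about 28 s: the brush lies inside the tray, the canister was slid clear of the tier above and now hangs mouth-down with its bottom on the peg's tip, and the jar, scoop, tub and bowl look unmoved; no verdict came back.

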